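# Hook a memory stick out of the gap in a wardrobe divider

### The job

A memory stick has slipped into the narrow gap of the particleboard divider on the wardrobe shelf, its far end under the cross-piece. Take the hooked pick from its stand, reach its hook under the cross-piece, let the tip down behind the stick until you feel it bear lightly on the floor of the gap, and, keeping that light touch and never pressing hard on anything, drag the stick out of the gap's open end until it lies flat on the baseboard, about a centimetre clear in front of the gap. Then put the pick back upright in its stand, let go, and leave the toiletries as they are.

Things in the scene. Friction and masses are not known exactly. Their poses are not given: they have to be found in the camera images.
- pick: Hooked pick, 90 g. Origin: on the shank axis, under the guard; z up. Steel guard 36x36 mm, z 0 to 4; square wooden handle 22x22, z 4 to 64, to grip firmly from above. Below: 6 mm steel rod down to z -69 (axis), 38 mm along +x (the toe), then down to a round tip, lowest point z -80. Toe underside 8 mm, top 14 mm above that point.
- pick_tip (a point): Lowest point of the pick's turned-down round tip (3 mm radius), at (38, 0, -80) mm in the pick's frame; its axes are the pick's.
- stand: Fixed wooden stand 78x40 mm, 90 high. Origin on the shelf, z up. Open-topped upright well, x -26 to +32, y -8 to +8 mm, full depth. The pick stands in it, guard resting on the top, toe to the stand's +x: pick origin at (-16,0,90) mm, play 7 mm fore and aft, 5 mm each side. It goes in and out straight up and down.
- divider: Pale fixed divider 120x48 mm, 56 high. Origin: centre of underside, on the baseboard, z up. Two boards 16 mm thick leave a 16 mm gap along x (y -8 to +8), open at the front end (x -60, robot side), open above for x -60 to +10; a cross-piece roofs x +10 to +60 (underside 40 mm up); closed behind x +50. Lower the hook in the open part, toe to +x above the stick, then slide it under. Its floor: see baseboard.
- stick: Slim memory stick, aluminium with black cap, 45 (x) x 12 x 5 mm, 25 g. Origin: centre of underside, x along its length. Starts lying in the gap, its far end 10 to 20 mm under the cross-piece and at least 20 mm short of the gap's closed back. The round tip of the pick rides over it if more than about 1 mm off the floor of the gap.
- baseboard: Fixed rigid board under divider, 6 mm thick, 100 wide, x -150 to +60 in the divider's frame; origin on the shelf under the divider's. In the gap it bears a stiff thin strip (part of the divider), level with it at the mouth but sprung up towards the back: 1.4 to 7.2 mm up at x +35, not measured. Feel for it with the tip; press 0.5 to 10 N, best about 3. It drops evenly to 0 at the mouth.
- pump_bottle: Frosted pump dispenser bottle, 64 mm across, 178 mm high; bystander. Origin: centre of its underside.
- travel_case: Black silicone travel case, 70 x 120 x 40 mm; bystander. Origin: centre of its underside.
- canister: Aluminium deodorant canister, 44 mm across, 146 mm high; bystander. Origin: centre of its underside.
- trinket_bowl: Round white ceramic trinket bowl, 100 mm across, 38 mm high; bystander. Origin: centre of its underside.
Not all that is in view belongs to the job. Several things look just like the stand: the one meant starts farthest from the robot's base.

How it is judged:
By the outcome, as a careful person would: the job done as asked, in the order asked, and still so for the second after the job is handed in, with the robot touching nothing.
It also fails if it takes over 64 s, if anything falls off the work surface, if the arm or the gripper's body presses on something with over 40 N, if the wrist force passes 120 N, or if a joint passes its speed limit or range.

### The arm

A 6-joint arm with a two-finger parallel gripper is mounted at the origin on the work surface. World frame = base frame: x ahead of the robot, y to its left, z up, the work surface at z = 0. Lengths are in m, angles in rad, forces in N, time in s.
With the tool pointing down it reaches from about 0.425 to 1.125 m from the base axis. Payload 14.9 kg.
Tool frame: the origin (TCP) lies at the very end of the fingers, on their centre line; the grasp point (between the pads) lies 19 mm behind it; z points along the fingers, x is the direction in which the jaws open and shut, and the axes are right-handed (so a half turn about z gives the same grasp; the last joint's range is limited). The gripper opens to 91 mm and grips with 3 to 60 N. Pads are 32 mm wide; open, the fingers measure 118 mm over their backs; the gripper's body (76 mm by 178 mm) begins 60 mm behind the grasp point.
Start: joints at [-1.257, 0.379, 1.734, -0, 1.028, -0.033], TCP at [0.238, -0.658, 0.214] pointing down, gripper open.
Joint ranges: [-2.77, 2.77], [-0.74, 2.19], [0, 2.66], [-1.06, 4.2], [0.31, 2.87], [-3.08, 3.08]. Speed limits (rad/s): [1.89, 1.89, 2.39, 3.14, 3.14, 3.14].

### API

Orientations are given as a 3x3 rotation matrix whose columns are the frame's x, y, z axes.
In Python, from rig import bot, optics, nets gives the robot as it stands.
- The arm moves only by the tool drive_tool, never from a script. Its argument "series" is a list that holds one entry, the list of rows, each a list of 5 numbers: the finger opening in mm, from 0 to 91.2, then the shift along the tool's x, y, z in mm, then the turn about the tool's z in rad. In form: [[[gripper, tx, ty, tz, twist], ...]]. A call has 1 to 10 rows; each row is the pose to reach, as a shift and turn from the pose measured when the call began, along the tool's axes at that moment; what a row does not reach only later rows make up. A row lasts 1/10 s, in which the tool goes at most 50 mm and 8.59 degrees, less where a joint would pass 70% of its speed; a pose out of reach is approached as far as the arm can. A call with a gripper value outside its range is refused whole. The fingers move at their own pace and stop on an object; the grip force is fixed at half the most. Time passes only in rows, so rows that repeat a pose let the fingers close. It gives the time, the measured TCP pose, the force and the opening at its end, in the units of the state.
- bot.sense(): the state, without advancing time (a new reading comes with each control period).
- optics.capture(name): name is "scene" or "top" or "wrist"; returns the picture (420x560x3 uint8, red, green, blue); there is no depth.
- optics.calibration(name): a dict with "camera_matrix" (3x3 intrinsics, pixels), "R" (3x3) and "t" (3): a world point X has camera coordinates R X + t; the wrist camera has in their place "mount" (4x4, takes a point from camera to tool coordinates, whose origin is the TCP and whose axes are the tool frame's). Camera axes: x right, y down, z forward; pixel columns grow to the right and rows downward; lengths in m; the calibration is good to about 2 mm. A picture is of the moment at which its call begins: read the wrist's pose just before it. calibration takes no time and is no camera call.
- bot.finish_job(): hands the job in, once; it reports no verdict.
Trained networks look in the newest picture that a camera, given by its name, has taken for a name from the list of things; names that differ only in an ending like _2 or _b are one class to them, and where a whole thing is asked for, a point or a joint stands for the part that bears it (a point fixed in the world has none). Each returns a list of dicts, best first, with "confidence" (0 to 1); they miss things now and then, are a little off and sometimes report something else, mostly with a low value. They report only what shows in the picture. A call takes as long as a camera call. They do not tell look-alikes from the thing itself.
- nets.recognise(thing, camera): "point" ([row, column] in pixels, amid what is visible of it).
The state is a dict: "clock": time; "q": joint angles; "joint_vel": joint speeds; "effort": joint torques, N m; "position": TCP position; "tcp_rot": TCP orientation; "contact_force": force on the tool from outside, world axes, zero at the start; "ft_torque": the same for the moment, N m; "width": finger opening in m.
Only numpy, scipy, OpenCV 4.12 (cv2) and the standard library are available. Lean on these libraries where they do the work, as an engineer would, in place of code of your own. Each camera call takes 0.05 s, during which the arm holds its last target.

## Working session

There is one attempt and no reset: what is moved stays moved. The work goes in short steps, Python scripts to look and compute and a tool call to move; the robot and the scene stay as the last step left them, time stands still between calls to the robot, and variables do not carry over. Pictures are saved under pics/ and viewed, and the job is handed in when it is done.

Besides the shell and the picture viewer there is one more tool, called in YAML: its name, and indented under it one key for each argument. drive_tool: Moves the arm, as the interface text tells. Its arguments: {"type":"object","properties":{"series":{"type":"array","items":{"type":"array","items":{"type":"array","items":{"type":"number"}}}}},"required":["series"]}

```bash
ls; mkdir -p pics; python3 - <<'E'
from rig import bot,optics,nets
import cv2,numpy as np
s=bot.sense();print(s)
for c in("scene","top"):
    im=optics.capture(c);cv2.imwrite(f"pics/{c}0.png",im[:,:,::-1])
    for t in["pick","stand","divider","stick","pump_bottle","travel_case","canister","trinket_bowl"]:
        print(c,t,[(np.round(d["point"]),round(d["confidence"],2)) for d in nets.recognise(t,c)])
    k=optics.calibration(c);print(k)
print(optics.calibration("wrist"))
print(bot.sense()["clock"])
E
```

```text
pics
{'clock': 0.0, 'q': array([-1.25730533e+00,  3.79411405e-01,  1.73477243e+00,  1.62878468e-05,
        1.02848655e+00, -3.32983432e-02]), 'joint_vel': array([-0.00091986, -0.00062185, -0.00104095,  0.00041923, -0.00133575,
        0.00027147]), 'effort': array([-2.37688357e-03, -7.63721681e+01, -4.34367549e+01,  6.51011663e-02,
        4.24375304e-02, -1.23285531e-04]), 'position': array([ 0.23779514, -0.65795779,  0.2132904 ]), 'tcp_rot': array([[ 3.39871956e-01, -9.40471665e-01, -3.19082331e-04],
       [-9.40471102e-01, -3.39872102e-01,  1.02951098e-03],
       [-1.07667309e-03, -4.98141989e-05, -9.99999419e-01]]), 'contact_force': array([-0.40586514, -0.14850463,  0.54455275]), 'ft_torque': array([-0.12255833, -0.03152421,  0.02966771]), 'width': 0.09127765816080674}
scene pick [(array([243., 344.]), 0.72)]
scene stand [(array([232., 336.]), 0.98), (array([275., 333.]), 0.82), (array([243., 463.]), 0.79), (array([247., 392.]), 0.66)]
scene divider [(array([216., 229.]), 0.96)]
scene stick []
scene pump_bottle [(array([341., 368.]), 0.82)]
scene travel_case [(array([316., 232
[... 1124 characters left out ...]

       [-9.97477071e-01,  2.87521922e-02, -6.49061211e-02],
       [ 6.48709905e-02, -2.15392988e-03, -9.97891334e-01]]), 't': array([0.00893824, 0.47976977, 1.15682917])}
{'camera_matrix': array([[341.26945197,   0.        , 279.97418303],
       [  0.        , 341.26945197, 196.68231979],
       [  0.        ,   0.        ,   1.        ]]), 'mount': array([[ 9.99999193e-01, -6.99733443e-04, -1.06070567e-03,
        -1.95708305e-04],
       [ 9.80353731e-04,  9.55915130e-01,  2.93641454e-01,
        -8.47080932e-02],
       [ 8.08473851e-04, -2.93642257e-01,  9.55915044e-01,
        -1.70550918e-01],
       [ 0.00000000e+00,  0.00000000e+00,  0.00000000e+00,
         1.00000000e+00]])}
0.9
```

View pics/scene0.png

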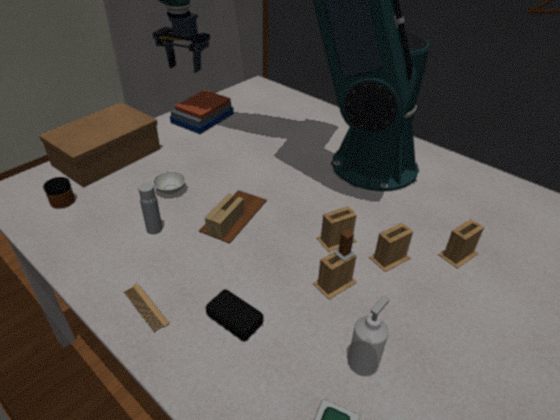

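View pics/top0.png

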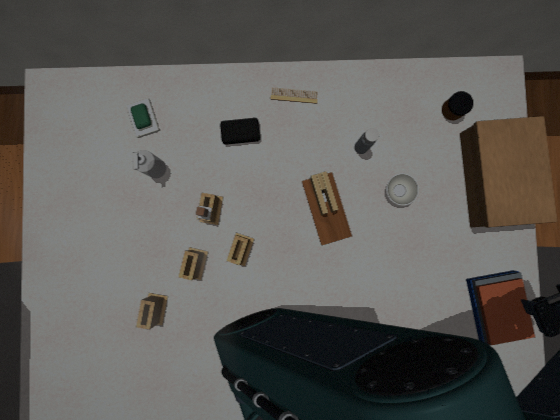

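The scene view shows four look-alike stands, with the pick in the one at (337,270). The top view has that stand at (209,208), the divider at (325,195) and its mouth towards the robot. I'll zoom in and make coarse position estimates.

```bash
cat > h.py <<'E'
from rig import bot,optics,nets
import cv2,numpy as np
def ray(c,rc,s=None):
    k=optics.calibration(c);K=k["camera_matrix"]
    d=np.linalg.inv(K)@np.array([rc[1],rc[0],1.])
    if c=="wrist":
        M=k["mount"];s=s or bot.sense();R=np.array(s["tcp_rot"]);p=np.array(s["position"])
        return R@M[:3,3]+p, R@M[:3,:3]@d
    R,t=k["R"],k["t"];return -R.T@t,R.T@d
def at(c,rc,z,s=None):
    o,d=ray(c,rc,s);return o+d*(z-o[2])/d[2]
def proj(c,X,s=None):
    k=optics.calibration(c);K=k["camera_matrix"]
    X=np.atleast_2d(X)
    if c=="wrist":
        M=k["mount"];s=s or bot.sense();R=np.array(s["tcp_rot"]);p=np.array(s["position"])
        T=(X-p)@R; Y=(T-M[:3,3])@M[:3,:3]
    else: Y=X@k["R"].T+k["t"]
    u=Y@K.T;return u[:,[1,0]]/u[:,2:]   # row,col
E
python3 - <<'E'
from h import *
a=cv2.imread("pics/top0.png")
cv2.imwrite("pics/topz1.png",cv2.resize(a[165:250,290:370],None,fx=7,fy=7,interpolation=cv2.INTER_CUBIC))
cv2.imwrite("pics/topz2.png",cv2.resize(a[180:260,180:260],None,fx=7,fy=7,interpolation=cv2.INTER_CUBIC))
for n,p,z in[("stand",(206,210),.09),("divider",(195,325),.06)]:print(n,at("top",p,z))
E
```

```text
stand [0.50561159 0.19675856 0.09      ]
divider [ 0.53136682 -0.14003268  0.06      ]
```

View pics/topz1.png

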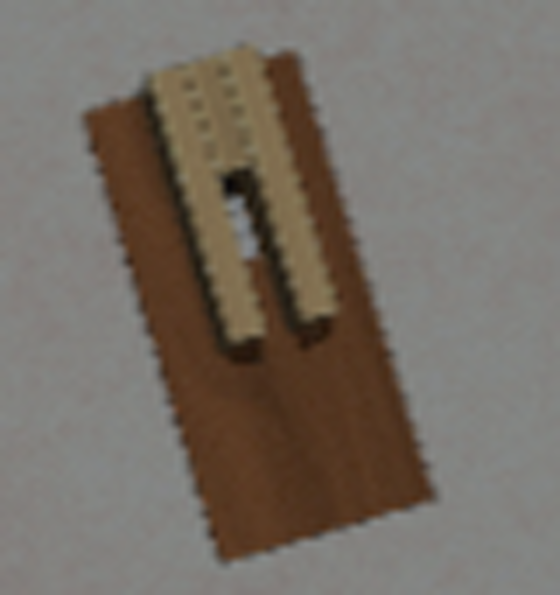

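View pics/topz2.png

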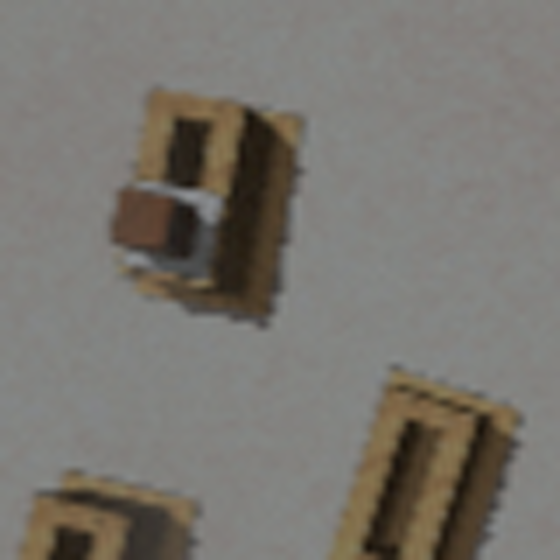

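```bash
cat >> h.py <<'E'
def rows(p,yaw,s=None):
    s=s or bot.sense();R=np.array(s["tcp_rot"]);y0=np.arctan2(R[1,0],R[0,0])
    tw=(y0-yaw+np.pi)%(2*np.pi)-np.pi
    sh=R.T@(np.array(p)-s["position"])*1000
    print("yaw0 %.2f deg; row shift mm"%np.degrees(y0),np.round(sh,2),"twist %.4f"%tw)
E
python3 - <<'E'
from h import *
C=[at("top",(165+(y+.5)/7-.5,290+(x+.5)/7-.5),.006) for x,y in[(85,112),(297,52),(433,497),(222,562)]]
C=np.array(C);print(C)
e=np.linalg.norm(C-np.roll(C,-1,0),axis=1);print(e)
back=(C[0]+C[1])/2;fr=(C[2]+C[3])/2;u=back-fr;print("yaw",np.degrees(np.arctan2(u[1],u[0])));u/=np.linalg.norm(u)
print("origin",(back+fr)/2+u*.045)
rows([.49,-.15,.25],.2)
E
```

```text
[[ 0.58485946 -0.07559967  0.006     ]
 [ 0.60913989 -0.17116145  0.006     ]
 [ 0.40900831 -0.22376476  0.006     ]
 [ 0.38307481 -0.12951873  0.006     ]]
[0.09859814 0.20692936 0.09774898 0.20886434]
yaw 14.844166411605142
origin [ 0.5400188  -0.13848256  0.006     ]
yaw0 -70.13 deg; row shift mm [-392.41 -409.86  -36.07] twist -1.4240
```

drive_tool:
  series:
    - [[91,-390,-410,-36,-1.42],[91,-390,-410,-36,-1.42],[91,-390,-410,-36,-1.42],[91,-390,-410,-36,-1.42],[91,-390,-410,-36,-1.42],[91,-390,-410,-36,-1.42],[91,-390,-410,-36,-1.42],[91,-390,-410,-36,-1.42],[91,-390,-410,-36,-1.42],[91,-390,-410,-36,-1.42]]

```text
clock: 1.9
position: [0.4617, -0.2102, 0.2462]
tcp_rot: [[0.98, 0.2, 0.001], [0.2, -0.98, -0.0], [0.001, 0.001, -1.0]]
contact_force: [1.1, -1.1, -0.1]
width: 0.0908
```

```bash
python3 -c "
from h import *
rows([.49,-.15,.25],.2)"
```

```text
yaw0 11.55 deg; row shift mm [ 39.82 -53.26  -3.85] twist 0.0016
```

drive_tool:
  series:
    - [[91,40,-85,0,0],[91,40,-85,0,0],[91,40,-85,0,0],[91,40,-85,0,0],[91,40,-85,0,0]]

```text
clock: 2.4
position: [0.4837, -0.1196, 0.2462]
tcp_rot: [[0.98, 0.2, 0.001], [0.2, -0.98, -0.001], [0.001, 0.001, -1.0]]
contact_force: [0.2, -0.5, 0.4]
width: 0.0911
```

```bash
python3 - <<'E'
from h import *
s=bot.sense();print(s["position"],s["contact_force"])
im=optics.capture("wrist");cv2.imwrite("pics/w1.png",im[:,:,::-1])
import pickle;pickle.dump(s,open("w1.pkl","wb"))
E
```

```text
[ 0.48369966 -0.11955744  0.2461829 ] [ 0.2158987  -0.50321911  0.40244023]
```

View pics/w1.png

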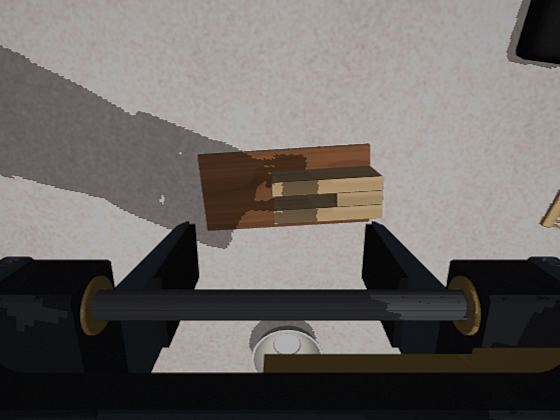

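```bash
python3 - <<'E'
import cv2
a=cv2.imread("pics/w1.png")
cv2.imwrite("pics/w1z.png",cv2.resize(a[135:240,190:390],None,fx=4,fy=4,interpolation=cv2.INTER_CUBIC))
E
```

```text
(no output)
```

View pics/w1z.png

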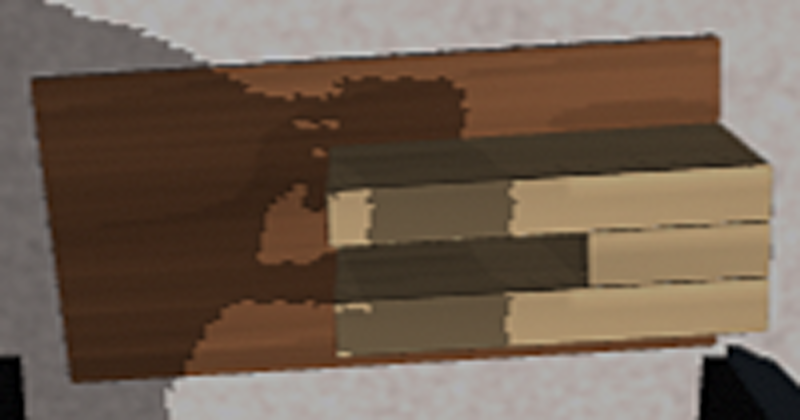

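```bash
python3 - <<'E'
from h import *
import pickle
from scipy.optimize import least_squares
s=pickle.load(open("w1.pkl","rb"))
W=[((33,77),(-150,50,0)),((719,37),(60,50,0)),((73,382),(-150,-50,0)),((716,345),(60,-50,0)),
((329,190),(-60,24,56)),((770,165),(60,24,56)),((768,330),(60,-24,56)),((338,356),(-60,-24,56)),((588,235),(10,8,56)),((590,288),(10,-8,56)),((331,246),(-60,8,56)),((335,303),(-60,-8,56)),((770,221),(60,8,56)),((768,277),(60,-8,56))]
T=[((85,112),(-0+60,50,0)),((297,52),(60,-50,0)),((433,497),(-150,-50,0)),((222,562),(-150,50,0)),((150,75),(60,24,56)),((250,47),(60,-24,56)),((228,340),(-60,24,56)),((335,315),(-60,-24,56)),((265,333),(-60,8,56)),((297,322),(-60,-8,56)),((225,178),(10,8,56)),((250,168),(10,-8,56))]
def unz(p,o,f): return np.array([o[0]+(p[1]+.5)/f-.5,o[1]+(p[0]+.5)/f-.5])
def f(v,which):
    c,sn=np.cos(v[2]),np.sin(v[2]);r=[]
    for name,L,o,fa in(("wrist",W,(135,190),4),("top",T,(165,290),7)):
        if name not in which: continue
        X=np.array([m for _,m in L])/1000.;P=np.c_[v[0]+c*X[:,0]-sn*X[:,1],v[1]+sn*X[:,0]+c*X[:,1],X[:,2]+.006]
        r.append(proj(name,P,s)-np.array([unz(p,o,fa) for p,_ in L]))
    return np.vstack(r).ravel()
for w in(["wrist"],["top"],["wrist","top"]):
    q=least_squares(f,[.54,-.138,.26],args=(w,),loss="soft_l1")
    r=f(q.x,w).reshape(-1,2);print(w,q.x[:2],np.degrees(q.x[2]),"rms",np.sqrt((r**2).mean()));print(np.round(r,1).tolist())
E
```

```text
['wrist'] [ 0.54130632 -0.13738996] 14.905183598710664 rms 0.5571709086988659
[[0.2, -1.2], [-0.3, 1.0], [0.2, -1.1], [0.4, 0.3], [0.0, -0.8], [-0.3, 1.1], [0.5, 0.4], [0.1, -0.1], [-0.7, -0.1], [-0.0, -0.4], [0.2, -0.3], [-0.1, -0.3], [0.1, 0.7], [0.1, 0.8]]
['top'] [ 0.53959065 -0.13759402] 14.806258296768988 rms 0.4656502100968292
[[0.0, -0.5], [-0.4, -0.2], [0.5, 0.2], [0.4, -0.6], [-0.0, -0.4], [-0.6, 0.7], [0.7, 0.1], [-0.3, 0.4], [0.1, 0.0], [0.2, 0.6], [-0.3, -1.1], [-0.3, 0.5]]
['wrist', 'top'] [ 0.54108371 -0.13740981] 14.90452626465635 rms 0.5787702782226889
[[0.1, -1.4], [-0.3, 0.8], [0.2, -1.3], [0.3, 0.2], [-0.0, -1.0], [-0.3, 0.9], [0.5, 0.2], [0.1, -0.3], [-0.8, -0.3], [-0.0, -0.6], [0.2, -0.5], [-0.2, -0.5], [0.1, 0.5], [0.1, 0.6], [-0.4, -0.6], [-0.9, -0.3], [0.0, 0.2], [-0.0, -0.6], [-0.5, -0.5], [-1.1, 0.6], [0.2, 0.1], [-0.9, 0.3], [-0.4, -0.0], [-0.3, 0.6], [-0.8, -1.2], [-0.8, 0.4]]
```

```bash
python3 -c "
from h import *
print(at('top',(165,147),.15),at('top',(208,208),.094))
rows([.50,.22,.25],-.13)"
```

```text
[0.6181135  0.35702776 0.15      ] [0.49963296 0.20187864 0.094     ]
yaw0 11.48 deg; row shift mm [  83.68 -329.77   -3.96] twist 0.3304
```

drive_tool:
  series:
    - [[91,84,-330,-4,0.33],[91,84,-330,-4,0.33],[91,84,-330,-4,0.33],[91,84,-330,-4,0.33],[91,84,-330,-4,0.33],[91,84,-330,-4,0.33],[91,84,-330,-4,0.33],[91,84,-330,-4,0.33],[91,84,-330,-4,0.33],[91,84,-330,-4,0.33]]

```text
clock: 3.45
position: [0.5004, 0.2188, 0.2498]
tcp_rot: [[0.991, -0.131, 0.0], [-0.131, -0.991, -0.001], [0.0, 0.001, -1.0]]
contact_force: [-0.4, -0.1, 0.8]
width: 0.0911
```

```bash
python3 - <<'E'
from h import *
s=bot.sense();print(s["position"],s["contact_force"])
im=optics.capture("wrist");cv2.imwrite("pics/w2.png",im[:,:,::-1])
import pickle;pickle.dump(s,open("w2.pkl","wb"))
E
```

```text
[0.50042939 0.21880204 0.24978651] [-0.38955004 -0.11828573  0.78398861]
```

View pics/w2.png

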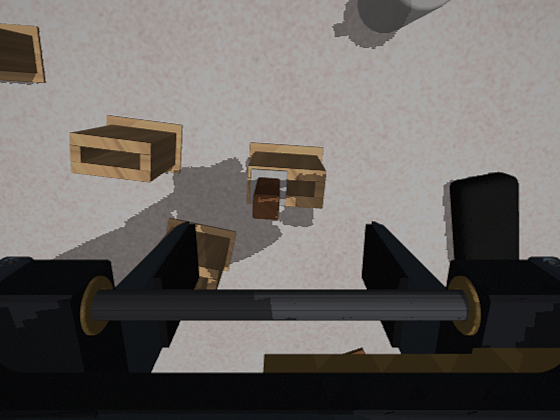

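```bash
python3 - <<'E'
import cv2
a=cv2.imread("pics/w2.png")
cv2.imwrite("pics/w2z.png",cv2.resize(a[135:230,235:340],None,fx=6,fy=6,interpolation=cv2.INTER_CUBIC))
E
```

```text
(no output)
```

View pics/w2z.png

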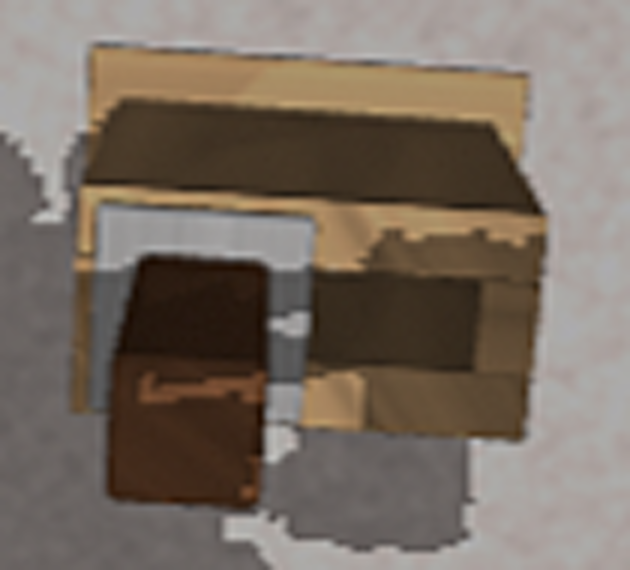

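```bash
python3 - <<'E'
from h import *
import pickle
from scipy.optimize import least_squares
s=pickle.load(open("w2.pkl","rb"))
S=[((85,185),(-39,20,90)),((545,215),(39,20,90)),((525,440),(39,-20,90)),((70,412),(-39,-20,90)),((478,280),(32,8,90)),((473,372),(32,-8,90))]
P=[((97,205),(-18,18,94)),((315,215),(18,18,94)),((298,425),(18,-18,94)),((120,352),(-11,11,154)),((267,360),(11,11,154)),((260,508),(11,-11,154)),((110,497),(-11,-11,154))]
def f(v,L):
    c,sn=np.cos(v[2]),np.sin(v[2])
    X=np.array([m for _,m in L])/1000.;Q=np.c_[v[0]+c*X[:,0]-sn*X[:,1],v[1]+sn*X[:,0]+c*X[:,1],X[:,2]]
    return (proj("wrist",Q,s)-np.array([(135+(p[1]+.5)/6-.5,235+(p[0]+.5)/6-.5) for p,_ in L])).ravel()
for n,L in(("stand",S),("pick",P)):
    q=least_squares(f,[.5,.2,-.1],args=(L,),loss="soft_l1")
    print(n,q.x[:2],np.degrees(q.x[2]),np.round(f(q.x,L).reshape(-1,2),1).tolist())
    if n=="stand":
        st=q.x
c,sn=np.cos(st[2]),np.sin(st[2]);px=q.x
print("pick in stand mm",np.array([[c,sn],[-sn,c]])@(px[:2]-st[:2])*1000)
for a in [(-39,20),(39,20),(39,-20),(-39,-20)]:
    p=proj("top",np.array([st[0]+(c*a[0]-sn*a[1])/1000,st[1]+(sn*a[0]+c*a[1])/1000,.09]))[0];print("topzoom",(p[1]-180+.5)*7,(p[0]-180+.5)*7)
rows([px[0],px[1],.109],px[2])
rows([px[0],px[1],.19],px[2])
E
```

```text
stand [0.50516502 0.21108233] -11.222728756626383 [[-0.3, -2.0], [-0.4, 0.2], [0.3, -0.5], [0.4, -0.9], [0.1, 3.1], [0.0, 2.4]]
pick [0.488785   0.21443431] -11.153933581068705 [[-0.6, -0.1], [-0.0, 0.4], [-0.1, 0.7], [-0.4, -1.7], [-0.1, 0.8], [0.5, 0.3], [0.8, -1.1]]
pick in stand mm [-16.71916748   0.09994713]
topzoom 114.03859028550181 272.6183691726844
topzoom 148.07371110016427 86.8887184806143
topzoom 243.28231109720193 102.88483141192887
topzoom 209.66787918692648 288.7585742308205
yaw0 -7.54 deg; row shift mm [-11.09   5.63 140.87] twist 0.0631
yaw0 -7.54 deg; row shift mm [-11.05   5.68  59.87] twist 0.0631
```

drive_tool:
  series:
    - [[91,-11,5.6,40,0.063],[91,-11,5.6,70,0.063],[91,-11,5.6,100,0.063],[91,-11,5.6,130,0.063],[91,-11,5.6,144,0.063],[91,-11,5.6,144,0.063],[91,-11,5.6,144,0.063]]

```text
clock: 4.2
position: [0.4895, 0.2141, 0.1068]
tcp_rot: [[0.981, -0.194, 0.001], [-0.194, -0.981, -0.0], [0.001, 0.0, -1.0]]
contact_force: [0.3, 0.1, 0.0]
width: 0.0911
```

```bash
python3 - <<'E'
from h import *
s=bot.sense();print(s["position"],s["contact_force"])
im=optics.capture("wrist");cv2.imwrite("pics/w3.png",im[:,:,::-1])
rows([0.488785,0.21443431,.106],np.radians(-11.2))
E
```

```text
[0.48952914 0.21411874 0.10679919] [0.26144981 0.12912515 0.02941429]
yaw0 -11.18 deg; row shift mm [-0.99  0.13  1.2 ] twist 0.0003
```

View pics/w3.png

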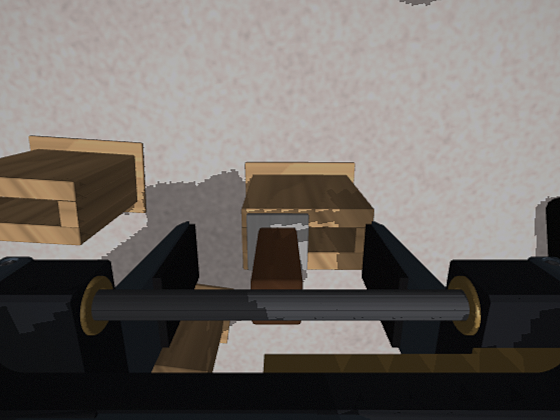

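The handle at (277,275) sits centred between the fingers, so I'll close.

drive_tool:
  series:
    - [[10,0,0,0,0],[10,0,0,0,0],[10,0,0,0,0],[10,0,0,0,0],[10,0,0,0,0],[10,0,0,0,0],[10,0,0,0,0],[10,0,0,0,0],[10,0,0,0,0],[10,0,0,0,0]]

```text
clock: 5.25
position: [0.4897, 0.2144, 0.1072]
tcp_rot: [[0.981, -0.194, 0.002], [-0.194, -0.981, -0.0], [0.002, -0.0, -1.0]]
contact_force: [-0.4, -0.4, 0.0]
width: 0.0219
```

drive_tool:
  series:
    - [[10,0,0,0,0],[10,0,0,0,0]]

```text
clock: 5.45
position: [0.4897, 0.2144, 0.1072]
tcp_rot: [[0.981, -0.194, 0.002], [-0.194, -0.981, -0.0], [0.002, -0.0, -1.0]]
contact_force: [0.1, -0.2, -0.2]
width: 0.0217
```

drive_tool:
  series:
    - [[10,0,0,-15,0],[10,0,0,-35,0],[10,0,0,-60,0],[10,0,0,-90,0],[10,0,0,-120,0],[10,0,0,-120,0],[10,0,0,-120,0],[10,0,0,-120,0]]

```text
clock: 6.25
position: [0.489, 0.2142, 0.2266]
tcp_rot: [[0.981, -0.194, 0.001], [-0.194, -0.981, -0.001], [0.001, 0.0, -1.0]]
contact_force: [-0.1, -0.2, -0.9]
width: 0.0219
```

```bash
python3 - <<'E'
from h import *
s=bot.sense();print(s["position"],s["contact_force"],s["ft_torque"],s["width"])
for c in("wrist","scene"):
    im=optics.capture(c);cv2.imwrite(f"pics/{c}4.png",im[:,:,::-1])
D=np.array([.5405,-.1375]);a=np.radians(14.9);u=np.array([np.cos(a),np.sin(a)]);
# tip x -2 -> shank -40
p=D+u*-.040
rows([p[0],p[1],.006+.056+.0972+.02],a)
E
```

```text
[0.48900008 0.21418481 0.22664149] [-0.14860962 -0.21775535 -0.93307082] [-0.03338204 -0.04783545 -0.0050093 ] 0.0219367155272982
yaw0 -11.18 deg; row shift mm [ 82.82 352.57  47.33] twist -0.4552
```

View pics/wrist4.png

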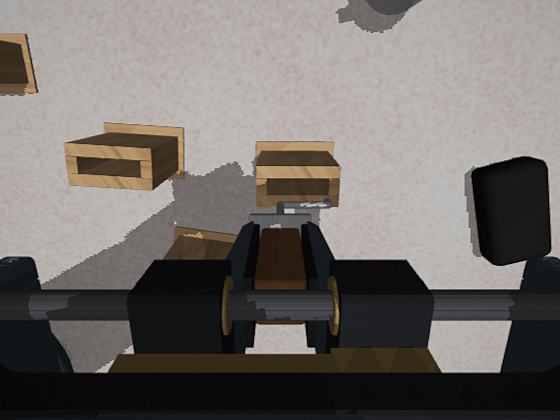

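View pics/scene4.png

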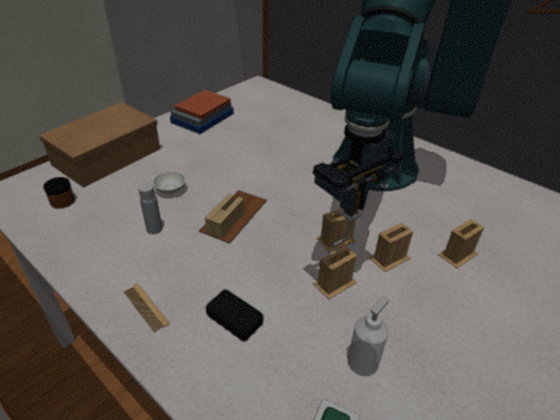

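The pick is out with its toe to the +x side, at (325,204) in the wrist view, and the force reads −0.9 N, which is its weight. Next I'll go over the divider.

drive_tool:
  series:
    - [[10,83,353,0,-0.455],[10,83,353,0,-0.455],[10,83,353,0,-0.455],[10,83,353,0,-0.455],[10,83,353,0,-0.455],[10,83,353,0,-0.455],[10,83,353,0,-0.455],[10,83,353,0,-0.455],[10,83,353,30,-0.455],[10,83,353,40,-0.455]]

```text
clock: 7.35
position: [0.5004, -0.1486, 0.1839]
tcp_rot: [[0.967, 0.255, -0.003], [0.255, -0.967, 0.0], [-0.003, -0.001, -1.0]]
contact_force: [-0.7, 0.1, -1.0]
width: 0.0218
```

```bash
python3 - <<'E'
from h import *
s=bot.sense();print(s["position"],s["contact_force"],s["ft_torque"],s["width"])
for c in("wrist","top"):
    im=optics.capture(c);cv2.imwrite(f"pics/{c}5.png",im[:,:,::-1])
a=cv2.imread("pics/wrist5.png");cv2.imwrite("pics/w5z.png",cv2.resize(a[100:300,180:400],None,fx=3,fy=3,interpolation=cv2.INTER_CUBIC))
a=cv2.imread("pics/top5.png");cv2.imwrite("pics/t5z.png",cv2.resize(a[165:250,280:380],None,fx=6,fy=6,interpolation=cv2.INTER_CUBIC))
D=np.array([.5405,-.1375]);a=np.radians(14.9);u=np.array([np.cos(a),np.sin(a)]);
p=D+u*-.040
rows([p[0],p[1],.006+.056+.0972+.02],a)
E
```

```text
[ 0.50035073 -0.14858272  0.18385363] [-0.67088302  0.05080629 -0.99837309] [ 0.00515721 -0.07761619  0.03681012] 0.02179250625321947
yaw0 14.89 deg; row shift mm [1.19 0.55 5.42] twist -0.0001
```

View pics/w5z.png

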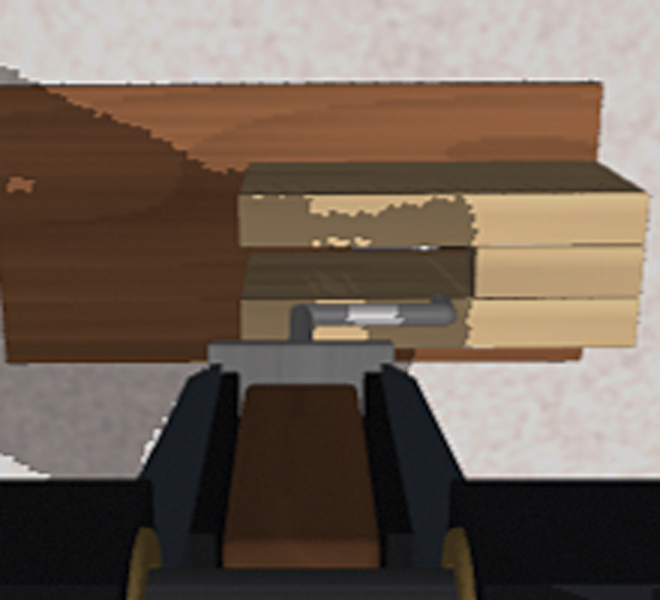

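View pics/t5z.png

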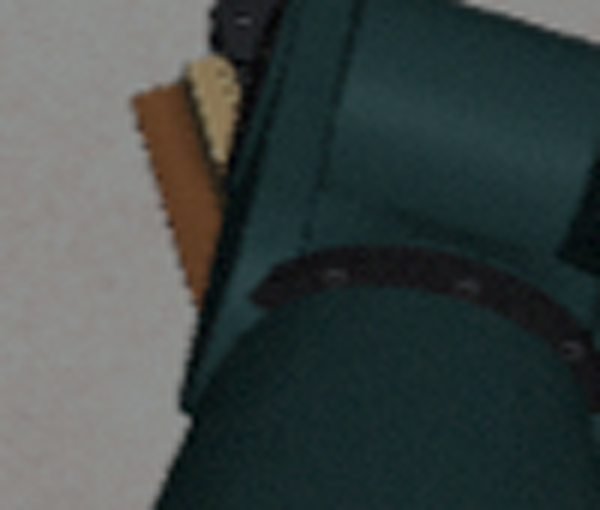

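```bash
python3 - <<'E'
from h import *
from scipy.optimize import least_squares
s=bot.sense();R=s["tcp_rot"];p=s["position"]
W=[((240,193),(-60,24,56)),((648,193),(60,24,56)),((240,247),(-60,8,56)),((645,245),(60,8,56)),((242,298),(-60,-8,56)),((640,298),(60,-8,56)),((636,347),(60,-24,56)),((475,248),(10,8,56)),((475,298),(10,-8,56)),((602,83),(60,50,0)),((582,358),(60,-50,0)),((7,360),(-150,-50,0))]
unz=lambda q:np.array([100+(q[1]+.5)/3-.5,180+(q[0]+.5)/3-.5])
def f(v):
    c,sn=np.cos(v[2]),np.sin(v[2]);X=np.array([m for _,m in W])/1000.
    P=np.c_[v[0]+c*X[:,0]-sn*X[:,1],v[1]+sn*X[:,0]+c*X[:,1],X[:,2]+.006]
    return (proj("wrist",P,s)-np.array([unz(q) for q,_ in W])).ravel()
q=least_squares(f,[.54,-.138,.26],loss="soft_l1");print(q.x[:2],np.degrees(q.x[2]),np.round(f(q.x).reshape(-1,2),1).tolist())
z=lambda X:[(round((c-180+.5)*3-.5,1),round((r-100+.5)*3-.5,1)) for r,c in proj("wrist",X,s)]
T=lambda t:p+R@(np.array(t)/1000)
print("pred toe axis start, end(41), guard corners",z(np.array([T((0,0,86.2)),T((41,0,86.2)),T((-18,-18,17.2-4)),T((18,-18,13.2))])))
E
```

```text
[ 0.54155323 -0.13653623] 15.027154668236802 [[0.1, -0.6], [-0.3, 1.0], [-0.2, -0.2], [0.2, 0.3], [0.1, -0.5], [-0.2, 0.2], [0.2, -0.1], [-0.7, 0.4], [-0.1, -0.4], [-0.1, 0.8], [1.2, -0.1], [0.9, -0.5]]
pred toe axis start, end(41), guard corners [(np.float64(297.0), np.float64(309.9)), (np.float64(452.4), np.float64(309.7)), (np.float64(201.1), np.float64(339.3)), (np.float64(390.1), np.float64(339.1))]
```

drive_tool:
  series:
    - [[10,1,-1.5,10,0],[10,1,-1.5,18,0],[10,1,-1.5,18,0],[10,1,-1.5,18,0]]

```text
clock: 7.85
position: [0.5012, -0.1456, 0.1667]
tcp_rot: [[0.966, 0.258, -0.004], [0.258, -0.966, 0.001], [-0.004, -0.002, -1.0]]
contact_force: [0.1, -0.4, -1.3]
width: 0.0217
```

```bash
cat > look.py <<'E'
from h import *
import sys,pickle
n=sys.argv[1]
s=bot.sense();print(s["clock"],s["position"],s["contact_force"],s["ft_torque"])
R=s["tcp_rot"];p=s["position"]
im=optics.capture("wrist");cv2.imwrite(f"pics/{n}.png",im[:,:,::-1])
pickle.dump(s,open(n+".pkl","wb"))
cv2.imwrite(f"pics/{n}z.png",cv2.resize(im[110:260,190:390,::-1],None,fx=4,fy=4,interpolation=cv2.INTER_CUBIC))
D=np.array([.541,-.1375]);a=np.radians(14.9);u=np.array([np.cos(a),np.sin(a)]);v=np.array([-u[1],u[0]])
d=(p[:2]-D)*1000;print("shank in divider x %.2f y %.2f, tip x %.2f z above base %.2f"%(d@u,d@v,d@u+38,(p[2]-.0972-.006)*1000),"yaw %.2f"%np.degrees(np.arctan2(R[1,0],R[0,0])))
E
python3 look.py w6
```

```text
7.85 [ 0.5011897  -0.14558399  0.16672803] [ 0.13426736 -0.3903676  -1.28305249] [-0.05615877 -0.09426925 -0.00366681]
shank in divider x -40.55 y 2.42, tip x -2.55 z above base 63.53 yaw 14.93
```

View pics/w6z.png

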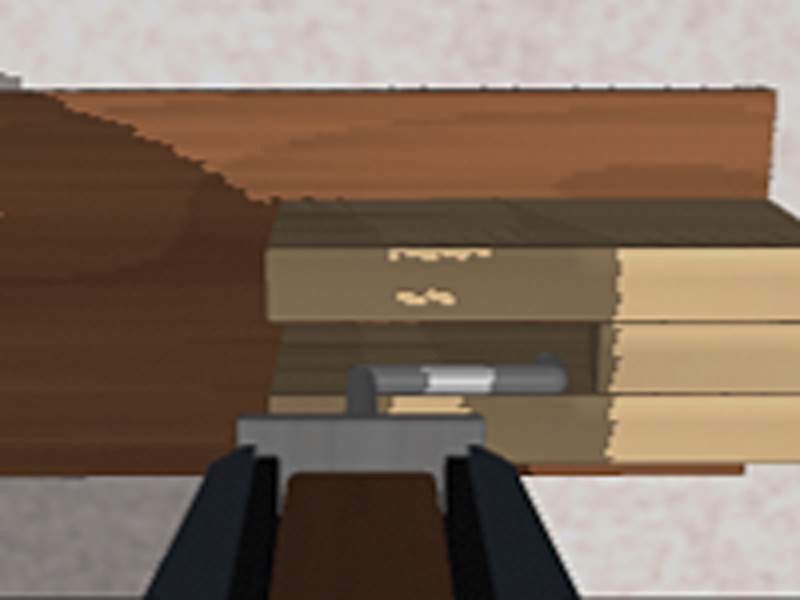

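```bash
python3 - <<'E'
from h import *
import pickle
s=pickle.load(open("w6.pkl","rb"));a=np.radians(14.9);D=np.array([.541,-.1375]);u=np.array([np.cos(a),np.sin(a)]);v=np.array([-u[1],u[0]])
unz=lambda q:np.array([110+(q[1]+.5)/4-.5,190+(q[0]+.5)/4-.5])
def g(q,z):
    X=at("wrist",unz(q),z,s);d=(X[:2]-D)*1000;return np.round([d@u,d@v],2)
tz=s["position"][2]-.0862
for q,z in[((400,380),tz),((550,379),tz),((568,379),tz),((300,321.5),.062),((590,321.5),.062),((300,395.5),.062),((600,394.5),.062),((270,246),.062),((267,300),.062),((600,462),.062),((598,350),.062),((770,90),.006),((745,470),.006)]:print(q,g(q,z))
E
```

```text
(400, 380) [-32.18   1.19]
(550, 379) [-2.48  1.41]
(568, 379) [1.08 1.41]
(300, 321.5) [-52.76   7.97]
(590, 321.5) [8.02 7.99]
(300, 395.5) [-52.98  -8.43]
(600, 394.5) [10.93 -8.17]
(270, 246) [-58.73  24.15]
(267, 300) [-59.58  12.63]
(600, 462) [ 11.71 -23.59]
(598, 350) [10.01  1.74]
(770, 90) [57.93 49.8 ]
(745, 470) [ 59.91 -48.11]
```

drive_tool:
  series:
    - [[10,0,1.3,0,0],[10,0,1.3,0,0],[10,0,1.3,10,0],[10,0,1.3,20,0],[10,0,1.3,30,0],[10,0,1.3,40,0],[10,0,1.3,44,0],[10,0,1.3,44,0],[10,0,1.3,44,0]]

```text
clock: 8.8
position: [0.5017, -0.147, 0.1231]
tcp_rot: [[0.966, 0.257, -0.003], [0.257, -0.966, 0.0], [-0.003, -0.001, -1.0]]
contact_force: [0.3, 0.3, -0.6]
width: 0.0215
```

```bash
python3 look.py w7
```

```text
8.8 [ 0.50166905 -0.14701313  0.12305098] [ 0.32011297  0.2618777  -0.56959978] [-0.02133845 -0.12385886 -0.0701681 ]
shank in divider x -40.45 y 0.92, tip x -2.45 z above base 19.85 yaw 14.91
```

View pics/w7z.png

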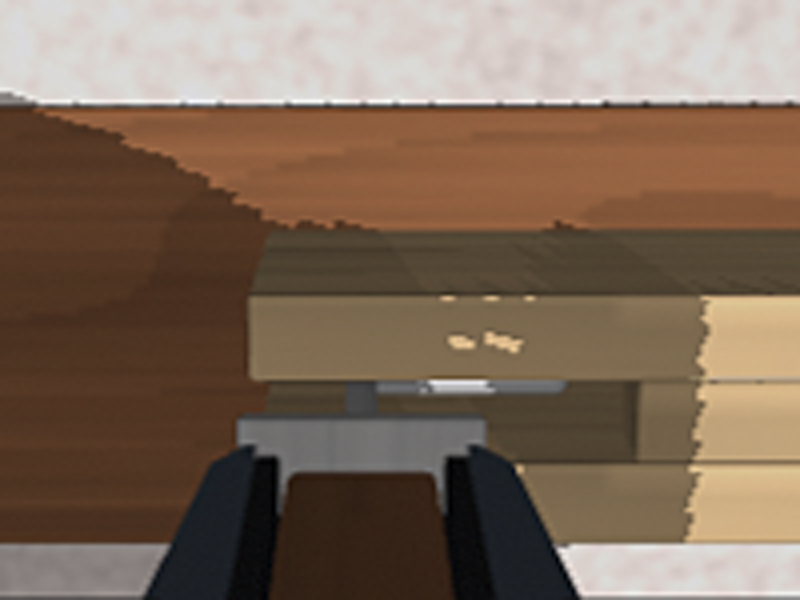

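drive_tool:
  series:
    - [[10,7,0,0,0],[10,14,0,0,0],[10,21,0,0,0],[10,28,0,0,0],[10,35,0,0,0],[10,42,0,0,0],[10,42,0,0,0],[10,42,0,0,0],[10,42,0,0,0]]

```text
clock: 9.75
position: [0.5421, -0.1362, 0.123]
tcp_rot: [[0.966, 0.257, -0.003], [0.257, -0.966, 0.0], [-0.003, -0.001, -1.0]]
contact_force: [-0.2, -0.2, -1.5]
width: 0.0219
```

```bash
python3 look.py w8
```

```text
9.75 [ 0.54206757 -0.13623176  0.12303147] [-0.18338559 -0.23729235 -1.47835892] [ 0.0070131  -0.08349244 -0.03541324]
shank in divider x 1.36 y 0.95, tip x 39.36 z above base 19.83 yaw 14.91
```

View pics/w8z.png

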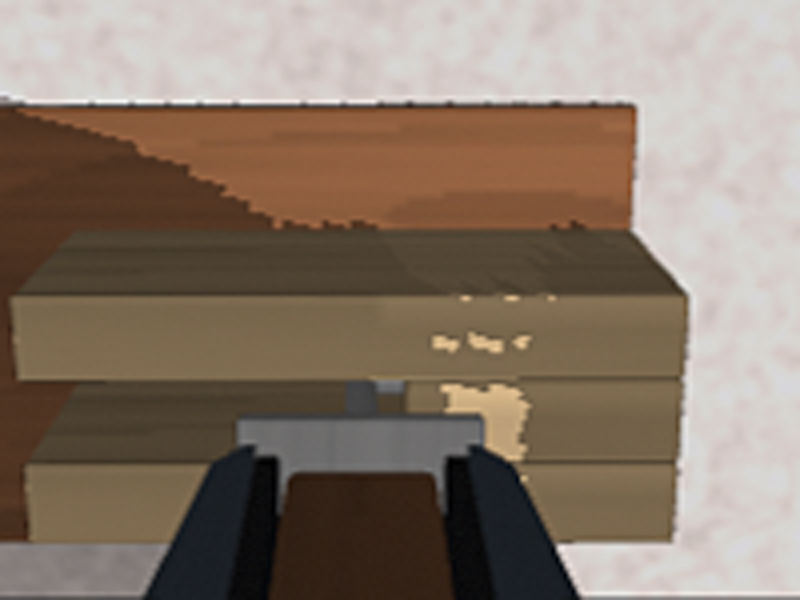

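drive_tool:
  series:
    - [[10,0.5,0,3,0],[10,0.5,0,6,0],[10,0.5,0,9,0],[10,0.5,0,9,0],[10,0.5,0,9,0]]

```text
clock: 10.3
position: [0.5424, -0.1361, 0.1139]
tcp_rot: [[0.966, 0.257, -0.003], [0.257, -0.966, 0.001], [-0.003, -0.001, -1.0]]
contact_force: [-0.1, -0.4, -0.7]
width: 0.0217
```

drive_tool:
  series:
    - [[10,0,0,0.5,0],[10,0,0,1,0]]

```text
clock: 10.5
position: [0.5425, -0.1361, 0.113]
tcp_rot: [[0.966, 0.257, -0.003], [0.257, -0.966, 0.0], [-0.003, -0.001, -1.0]]
contact_force: [-0.0, -0.9, -1.0]
width: 0.0218
```

drive_tool:
  series:
    - [[10,0,0,0.5,0],[10,0,0,1,0]]

```text
clock: 10.7
position: [0.5425, -0.1361, 0.112]
tcp_rot: [[0.966, 0.257, -0.003], [0.257, -0.966, 0.0], [-0.003, -0.001, -1.0]]
contact_force: [-0.3, -0.2, -0.0]
width: 0.0219
```

drive_tool:
  series:
    - [[10,0,0,0.5,0],[10,0,0,0.5,0]]

```text
clock: 10.9
position: [0.5425, -0.1361, 0.1114]
tcp_rot: [[0.966, 0.257, -0.003], [0.257, -0.966, 0.0], [-0.003, -0.001, -1.0]]
contact_force: [0.2, 0.4, -0.8]
width: 0.0218
```

drive_tool:
  series:
    - [[10,0,0,0.3,0],[10,0,0,0.5,0]]

```text
clock: 11.1
position: [0.5425, -0.1361, 0.1109]
tcp_rot: [[0.966, 0.257, -0.003], [0.257, -0.966, 0.0], [-0.003, -0.001, -1.0]]
contact_force: [-0.3, 0.5, -0.6]
width: 0.0217
```

drive_tool:
  series:
    - [[10,0,0,0.3,0],[10,0,0,0.5,0]]

```text
clock: 11.3
position: [0.5425, -0.1361, 0.1104]
tcp_rot: [[0.966, 0.257, -0.003], [0.257, -0.966, 0.0], [-0.003, -0.001, -1.0]]
contact_force: [0.2, 0.2, -1.0]
width: 0.0221
```

drive_tool:
  series:
    - [[10,0,0,0.3,0],[10,0,0,0.5,0]]

```text
clock: 11.5
position: [0.5425, -0.1361, 0.1099]
tcp_rot: [[0.966, 0.257, -0.003], [0.257, -0.966, 0.0], [-0.003, -0.001, -1.0]]
contact_force: [0.0, 0.0, -0.7]
width: 0.022
```

drive_tool:
  series:
    - [[10,0,0,0.3,0],[10,0,0,0.5,0]]

```text
clock: 11.7
position: [0.5425, -0.1361, 0.1093]
tcp_rot: [[0.966, 0.257, -0.003], [0.257, -0.966, 0.0], [-0.003, -0.001, -1.0]]
contact_force: [-0.6, -0.2, -0.6]
width: 0.0217
```

Tip about 6.1 mm above the baseboard and still free.

drive_tool:
  series:
    - [[10,0,0,0.3,0],[10,0,0,0.5,0]]

```text
clock: 11.9
position: [0.5424, -0.1361, 0.1088]
tcp_rot: [[0.966, 0.257, -0.003], [0.257, -0.966, 0.0], [-0.003, -0.001, -1.0]]
contact_force: [-0.5, 0.3, 0.2]
width: 0.0218
```

drive_tool:
  series:
    - [[10,0,0,0.3,0],[10,0,0,0.5,0]]

```text
clock: 12.1
position: [0.5425, -0.1361, 0.1083]
tcp_rot: [[0.966, 0.257, -0.003], [0.257, -0.966, 0.0], [-0.003, -0.001, -1.0]]
contact_force: [0.3, 0.2, -1.5]
width: 0.0217
```

drive_tool:
  series:
    - [[10,0,0,0.3,0],[10,0,0,0.5,0]]

```text
clock: 12.3
position: [0.5424, -0.1361, 0.1077]
tcp_rot: [[0.966, 0.257, -0.003], [0.257, -0.966, 0.0], [-0.003, -0.001, -1.0]]
contact_force: [0.1, 0.5, -0.5]
width: 0.0217
```

drive_tool:
  series:
    - [[10,0,0,0.3,0],[10,0,0,0.5,0]]

```text
clock: 12.5
position: [0.5424, -0.1361, 0.1072]
tcp_rot: [[0.966, 0.257, -0.003], [0.257, -0.966, 0.0], [-0.003, -0.001, -1.0]]
contact_force: [-0.3, -0.1, -0.7]
width: 0.0217
```

Tip about 4.0 mm up.

drive_tool:
  series:
    - [[10,0,0,0.3,0],[10,0,0,0.5,0]]

```text
clock: 12.7
position: [0.5424, -0.1361, 0.1067]
tcp_rot: [[0.966, 0.257, -0.003], [0.257, -0.966, 0.0], [-0.003, -0.001, -1.0]]
contact_force: [-0.1, -0.7, -0.7]
width: 0.022
```

drive_tool:
  series:
    - [[10,0,0,0.3,0],[10,0,0,0.5,0]]

```text
clock: 12.9
position: [0.5424, -0.1361, 0.1061]
tcp_rot: [[0.966, 0.257, -0.004], [0.257, -0.966, 0.001], [-0.003, -0.001, -1.0]]
contact_force: [-0.9, 0.3, -0.4]
width: 0.0216
```

drive_tool:
  series:
    - [[10,0,0,0.3,0],[10,0,0,0.5,0]]

```text
clock: 13.1
position: [0.5424, -0.1361, 0.1056]
tcp_rot: [[0.966, 0.257, -0.003], [0.257, -0.966, 0.0], [-0.003, -0.001, -1.0]]
contact_force: [-0.6, -0.7, 0.2]
width: 0.0217
```

drive_tool:
  series:
    - [[10,0,0,0.2,0],[10,0,0,0.4,0]]

```text
clock: 13.3
position: [0.5425, -0.1361, 0.1053]
tcp_rot: [[0.966, 0.257, -0.003], [0.257, -0.966, 0.0], [-0.003, -0.001, -1.0]]
contact_force: [-1.8, 0.1, 3.9]
width: 0.0219
```

Contact: Fz has jumped to +3.9 N, about 4.8 N net of the pick's weight, with the tip about 2.2 mm up. That puts the strip slope at about 0.023 mm/mm. I'll read it more precisely before dragging.

```bash
cat > st.py <<'E'
from h import *
s=bot.sense();p=s["position"];R=s["tcp_rot"]
D=np.array([.541,-.1375]);a=np.radians(14.9);u=np.array([np.cos(a),np.sin(a)]);v=np.array([-u[1],u[0]])
d=(p[:2]-D)*1000
print("t %.2f tip x %.2f y %.2f tcp z %.3f F"%(s["clock"],d@u+38,d@v,p[2]*1000),np.round(s["contact_force"],2),"M",np.round(s["ft_torque"],3),"Rz",np.round(R[2],4))
E
python3 st.py
```

```text
t 13.30 tip x 39.80 y 0.93 tcp z 105.346 F [-1.83  0.12  3.91] M [-0.007  0.099  0.018] Rz [-0.0031 -0.0013 -1.    ]
```

drive_tool:
  series:
    - [[10,0,0,0,0]]

```text
clock: 13.4
position: [0.5425, -0.1362, 0.1055]
tcp_rot: [[0.966, 0.257, -0.003], [0.257, -0.966, 0.0], [-0.003, -0.001, -1.0]]
contact_force: [0.2, -0.3, 2.7]
width: 0.0221
```

```bash
python3 st.py
```

```text
t 13.40 tip x 39.82 y 0.90 tcp z 105.465 F [ 0.22 -0.32  2.71] M [-0.015  0.129 -0.006] Rz [-0.0031 -0.0013 -1.    ]
```

drive_tool:
  series:
    - [[10,-1,0,0.11,0],[10,-2,0,0.13,0],[10,-3,0,0.16,0],[10,-4,0,0.18,0]]

```text
clock: 13.8
position: [0.5388, -0.1373, 0.1054]
tcp_rot: [[0.966, 0.257, -0.003], [0.257, -0.966, 0.0], [-0.003, -0.001, -1.0]]
contact_force: [2.0, 0.9, 0.7]
width: 0.0219
```

```bash
python3 st.py
```

```text
t 13.80 tip x 35.92 y 0.81 tcp z 105.377 F [2.02 0.87 0.72] M [ 0.106 -0.636 -0.014] Rz [-0.0026 -0.001  -1.    ]
```

drive_tool:
  series:
    - [[10,-1,0,0.13,0],[10,-2,0,0.16,0],[10,-3,0,0.19,0],[10,-4,0,0.21,0]]

```text
clock: 14.2
position: [0.5349, -0.1383, 0.1052]
tcp_rot: [[0.966, 0.257, -0.003], [0.257, -0.966, 0.0], [-0.002, -0.001, -1.0]]
contact_force: [1.8, 0.8, 1.1]
width: 0.022
```

```bash
python3 st.py
```

```text
t 14.20 tip x 31.87 y 0.76 tcp z 105.207 F [1.76 0.84 1.11] M [ 0.115 -0.728  0.004] Rz [-0.0025 -0.001  -1.    ]
```

drive_tool:
  series:
    - [[10,-1.2,0,0.12,0],[10,-2.4,0,0.15,0],[10,-3.6,0,0.18,0],[10,-4.8,0,0.21,0],[10,-6,0,0.24,0]]

```text
clock: 14.7
position: [0.5291, -0.1399, 0.105]
tcp_rot: [[0.966, 0.257, -0.003], [0.257, -0.966, 0.0], [-0.002, -0.001, -1.0]]
contact_force: [2.1, 0.4, 2.8]
width: 0.0216
```

```bash
python3 st.py
```

```text
t 14.70 tip x 25.85 y 0.76 tcp z 105.014 F [2.06 0.42 2.84] M [ 0.182 -0.898  0.001] Rz [-2.4e-03 -9.0e-04 -1.0e+00]
```

drive_tool:
  series:
    - [[10,-1.2,0,0.06,0],[10,-2.4,0,0.09,0],[10,-3.6,0,0.12,0],[10,-4.8,0,0.15,0],[10,-6,0,0.18,0]]

```text
clock: 15.2
position: [0.5232, -0.1415, 0.1048]
tcp_rot: [[0.966, 0.257, -0.003], [0.257, -0.966, 0.0], [-0.002, -0.001, -1.0]]
contact_force: [2.4, 0.1, 2.7]
width: 0.0218
```

```bash
python3 st.py; python3 look.py w9
```

```text
t 15.20 tip x 19.76 y 0.72 tcp z 104.844 F [2.36 0.14 2.69] M [ 0.192 -0.891  0.001] Rz [-2.3e-03 -9.0e-04 -1.0e+00]
15.2 [ 0.52318619 -0.14148995  0.10484395] [2.35852887 0.13786298 2.69402384] [ 1.91515693e-01 -8.90504946e-01  5.57562041e-04]
shank in divider x -18.24 y 0.72, tip x 19.76 z above base 1.64 yaw 14.91
```

View pics/w9z.png

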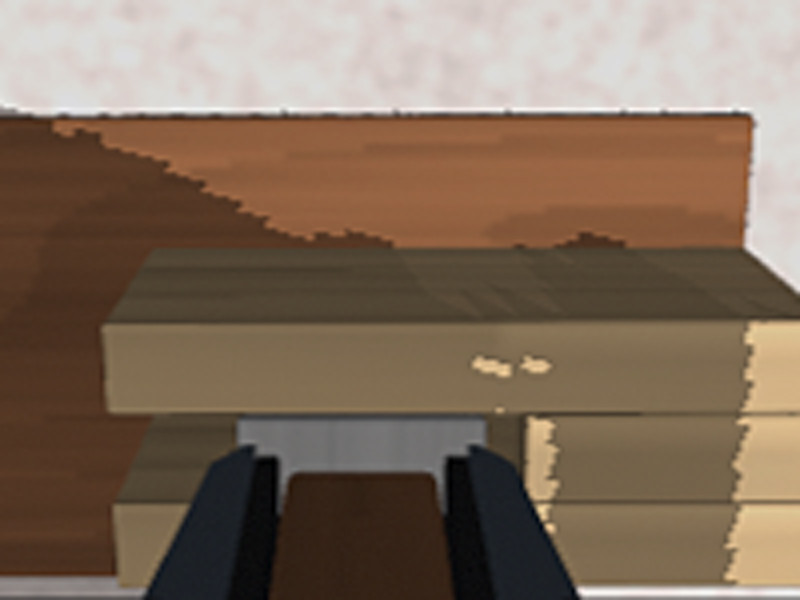

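drive_tool:
  series:
    - [[10,-1.4,0,0.09,0],[10,-2.8,0,0.12,0],[10,-4.2,0,0.15,0],[10,-5.6,0,0.18,0],[10,-7,0,0.21,0],[10,-8.4,0,0.25,0]]

```text
clock: 15.85
position: [0.5148, -0.1437, 0.1046]
tcp_rot: [[0.966, 0.257, -0.003], [0.257, -0.966, 0.0], [-0.003, -0.001, -1.0]]
contact_force: [1.3, 0.2, 2.8]
width: 0.0219
```

```bash
python3 st.py
```

```text
t 15.85 tip x 11.06 y 0.76 tcp z 104.624 F [1.31 0.23 2.84] M [ 0.227 -0.926  0.048] Rz [-2.5e-03 -9.0e-04 -1.0e+00]
```

Steady at about 3.7 N net, with the height falling 0.025 mm per mm as expected. Carrying on.

drive_tool:
  series:
    - [[10,-1.4,0,0.08,0],[10,-2.8,0,0.11,0],[10,-4.2,0,0.14,0],[10,-5.6,0,0.17,0],[10,-7,0,0.21,0],[10,-8.4,0,0.24,0]]

```text
clock: 16.45
position: [0.5065, -0.1459, 0.1044]
tcp_rot: [[0.966, 0.257, -0.003], [0.257, -0.966, 0.0], [-0.003, -0.001, -1.0]]
contact_force: [2.2, 0.1, 2.3]
width: 0.022
```

```bash
python3 st.py
```

```text
t 16.45 tip x 2.50 y 0.77 tcp z 104.374 F [2.18 0.14 2.34] M [ 0.255 -1.004 -0.02 ] Rz [-0.0026 -0.001  -1.    ]
```

drive_tool:
  series:
    - [[10,-1.4,0,0.08,0],[10,-2.8,0,0.11,0],[10,-4.2,0,0.14,0],[10,-5.6,0,0.17,0],[10,-7,0,0.21,0],[10,-8.4,0,0.24,0]]

```text
clock: 17.05
position: [0.4983, -0.1481, 0.1042]
tcp_rot: [[0.966, 0.257, -0.003], [0.257, -0.966, 0.0], [-0.003, -0.001, -1.0]]
contact_force: [3.6, 1.0, 3.2]
width: 0.0217
```

```bash
python3 st.py;python3 look.py w10
```

```text
t 17.05 tip x -5.99 y 0.76 tcp z 104.173 F [3.64 0.96 3.23] M [ 0.234 -1.039  0.009] Rz [-0.0026 -0.001  -1.    ]
17.05 [ 0.49829174 -0.14808211  0.10417298] [3.64478957 0.96191623 3.23495383] [ 0.23387579 -1.03924224  0.00865967]
shank in divider x -43.99 y 0.76, tip x -5.99 z above base 0.97 yaw 14.91
```

View pics/w10.png

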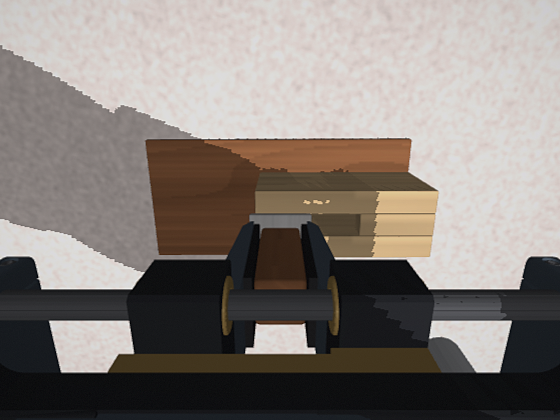

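drive_tool:
  series:
    - [[10,-1.4,0,0.05,0],[10,-2.8,0,0.09,0],[10,-4.2,0,0.12,0],[10,-5.6,0,0.15,0],[10,-7,0,0.19,0],[10,-8.4,0,0.22,0]]

```text
clock: 17.7
position: [0.4898, -0.1503, 0.1039]
tcp_rot: [[0.966, 0.257, -0.003], [0.257, -0.966, 0.0], [-0.003, -0.001, -1.0]]
contact_force: [3.7, 1.1, 2.4]
width: 0.0219
```

```bash
python3 st.py
```

```text
t 17.70 tip x -14.77 y 0.82 tcp z 103.924 F [3.68 1.06 2.37] M [ 0.222 -1.104  0.002] Rz [-0.0029 -0.0011 -1.    ]
```

drive_tool:
  series:
    - [[10,-1.4,0,0.07,0],[10,-2.8,0,0.1,0],[10,-4.2,0,0.13,0],[10,-5.6,0,0.16,0],[10,-7,0,0.2,0],[10,-8.4,0,0.23,0]]

```text
clock: 18.3
position: [0.4816, -0.1525, 0.1037]
tcp_rot: [[0.966, 0.257, -0.003], [0.257, -0.966, 0.0], [-0.003, -0.001, -1.0]]
contact_force: [2.5, -0.1, 3.7]
width: 0.0217
```

```bash
python3 st.py;python3 look.py w11
```

```text
t 18.30 tip x -23.29 y 0.83 tcp z 103.714 F [ 2.54 -0.11  3.73] M [ 0.215 -1.046  0.017] Rz [-0.0029 -0.0011 -1.    ]
18.3 [ 0.48155968 -0.15245581  0.10371375] [ 2.53989984 -0.11238904  3.72779549] [ 0.21491053 -1.04633418  0.01660152]
shank in divider x -61.29 y 0.83, tip x -23.29 z above base 0.51 yaw 14.91
```

View pics/w11.png

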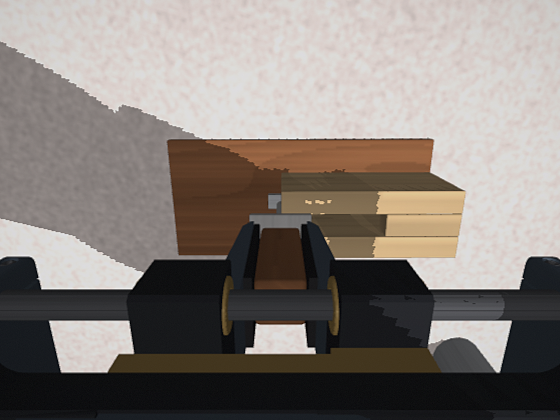

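The stick's end shows at (273,200), coming out of the mouth ahead of the tip.

drive_tool:
  series:
    - [[10,-1.4,0,0.03,0],[10,-2.8,0,0.07,0],[10,-4.2,0,0.1,0],[10,-5.6,0,0.13,0],[10,-7,0,0.17,0],[10,-8.4,0,0.2,0]]

```text
clock: 18.95
position: [0.4731, -0.1547, 0.1035]
tcp_rot: [[0.966, 0.257, -0.003], [0.257, -0.966, 0.0], [-0.003, -0.001, -1.0]]
contact_force: [3.2, 0.7, 3.2]
width: 0.0218
```

```bash
python3 st.py
```

```text
t 18.95 tip x -32.05 y 0.86 tcp z 103.491 F [3.23 0.66 3.17] M [ 0.242 -1.055 -0.016] Rz [-0.0032 -0.0012 -1.    ]
```

drive_tool:
  series:
    - [[10,-1.4,0,0.06,0],[10,-2.8,0,0.09,0],[10,-4.2,0,0.12,0],[10,-5.6,0,0.16,0],[10,-7,0,0.19,0],[10,-8.4,0,0.22,0]]

```text
clock: 19.55
position: [0.4648, -0.1568, 0.1032]
tcp_rot: [[0.966, 0.257, -0.004], [0.257, -0.966, 0.0], [-0.003, -0.001, -1.0]]
contact_force: [3.6, 0.7, 3.6]
width: 0.022
```

```bash
python3 st.py
```

```text
t 19.55 tip x -40.63 y 0.92 tcp z 103.232 F [3.55 0.73 3.59] M [ 0.211 -1.096  0.041] Rz [-0.0034 -0.0013 -1.    ]
```

drive_tool:
  series:
    - [[10,-1.4,0,0.02,0],[10,-2.8,0,0.06,0],[10,-4.2,0,0.1,0],[10,-5.6,0,0.14,0],[10,-7,0,0.17,0],[10,-8.4,0,0.2,0]]

```text
clock: 20.15
position: [0.4565, -0.159, 0.1031]
tcp_rot: [[0.966, 0.257, -0.004], [0.257, -0.966, 0.0], [-0.003, -0.001, -1.0]]
contact_force: [2.9, 0.7, 2.2]
width: 0.0218
```

```bash
python3 st.py
```

```text
t 20.15 tip x -49.17 y 0.94 tcp z 103.074 F [2.92 0.74 2.23] M [ 0.21  -1.018 -0.035] Rz [-0.0034 -0.0013 -1.    ]
```

drive_tool:
  series:
    - [[10,-1.4,0,0.05,0],[10,-2.8,0,0.09,0],[10,-4.2,0,0.13,0],[10,-5.6,0,0.17,0],[10,-7,0,0.2,0],[10,-8.4,0,0.23,0]]

```text
clock: 20.75
position: [0.4484, -0.1612, 0.1029]
tcp_rot: [[0.966, 0.257, -0.003], [0.257, -0.966, 0.0], [-0.003, -0.001, -1.0]]
contact_force: [3.0, 1.7, 2.7]
width: 0.0214
```

```bash
python3 st.py;python3 look.py w12
```

```text
t 20.75 tip x -57.62 y 0.89 tcp z 102.901 F [3.03 1.66 2.69] M [ 0.284 -1.167  0.004] Rz [-0.0033 -0.0012 -1.    ]
20.75 [ 0.44836114 -0.16122633  0.10290106] [3.03354338 1.66066177 2.69243097] [ 0.28358336 -1.16730457  0.00396039]
shank in divider x -95.62 y 0.89, tip x -57.62 z above base -0.30 yaw 14.91
```

View pics/w12z.png

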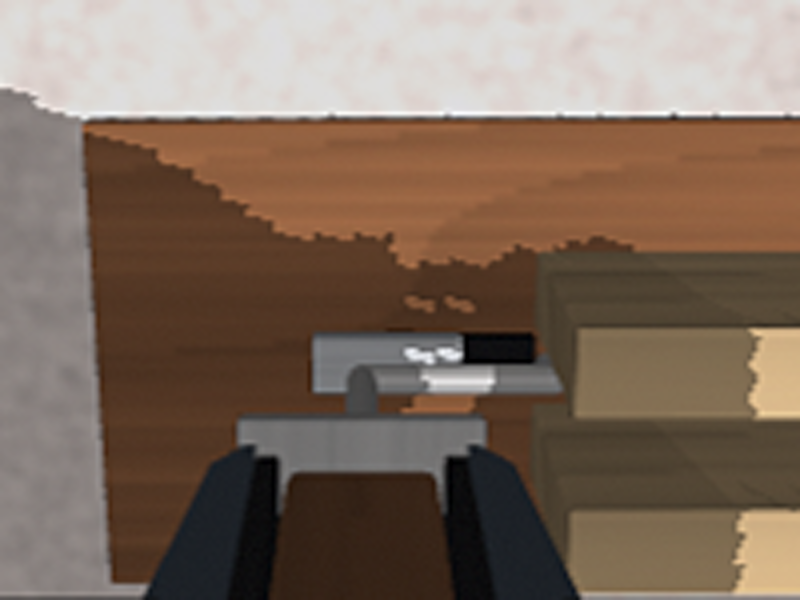

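```bash
cat > stk.py <<'E'
from h import *
import pickle,sys
s=pickle.load(open(sys.argv[1]+".pkl","rb"));a=np.radians(14.9);D=np.array([.541,-.1375]);u=np.array([np.cos(a),np.sin(a)]);v=np.array([-u[1],u[0]])
for q,z in eval(sys.argv[2]):
    X=at("wrist",np.array([110+(q[1]+.5)/4-.5,190+(q[0]+.5)/4-.5]),z,s);d=(X[:2]-D)*1000;print(q,np.round([d@u,d@v],2))
E
python3 stk.py w12 "[((534,335),.011),((312,335),.011),((312,392),.006),((577,327),.062),((85,121),.006),((540,253),.006)]"
```

```text
(534, 335) [-60.29   7.23]
(312, 335) [-104.8     7.23]
(312, 392) [-105.14   -6.54]
(577, 327) [-59.97  23.61]
(85, 121) [-148.81   49.29]
(540, 253) [-59.07  22.9 ]
```

drive_tool:
  series:
    - [[10,-1.3,0,0.08,0],[10,-2.6,0,0.11,0],[10,-3.9,0,0.11,0],[10,-5.2,0,0.11,0],[10,-6.5,0,0.11,0]]

```text
clock: 21.3
position: [0.4417, -0.1629, 0.1028]
tcp_rot: [[0.966, 0.257, -0.004], [0.257, -0.966, 0.0], [-0.004, -0.001, -1.0]]
contact_force: [3.6, 0.1, 3.0]
width: 0.0217
```

```bash
python3 st.py
```

```text
t 21.30 tip x -64.51 y 0.96 tcp z 102.756 F [3.63 0.06 2.96] M [ 0.261 -1.133  0.009] Rz [-0.0036 -0.0014 -1.    ]
```

drive_tool:
  series:
    - [[10,-1,0,0.07,0],[10,-2,0,0.08,0],[10,-3,0,0.08,0],[10,-3.7,0,0.08,0],[10,-3.7,0,0.08,0]]

```text
clock: 21.8
position: [0.4379, -0.1639, 0.1027]
tcp_rot: [[0.966, 0.257, -0.004], [0.257, -0.966, 0.0], [-0.004, -0.001, -1.0]]
contact_force: [1.0, -0.0, 4.5]
width: 0.0218
```

```bash
python3 st.py;python3 look.py w13
```

```text
t 21.80 tip x -68.41 y 0.98 tcp z 102.688 F [ 1.04 -0.02  4.48] M [ 0.066 -0.782 -0.005] Rz [-0.0039 -0.0014 -1.    ]
21.8 [ 0.43792191 -0.16391762  0.10268806] [ 1.03621268 -0.01555946  4.47747174] [ 0.06628987 -0.78206216 -0.00498405]
shank in divider x -106.41 y 0.98, tip x -68.41 z above base -0.51 yaw 14.92
```

View pics/w13z.png

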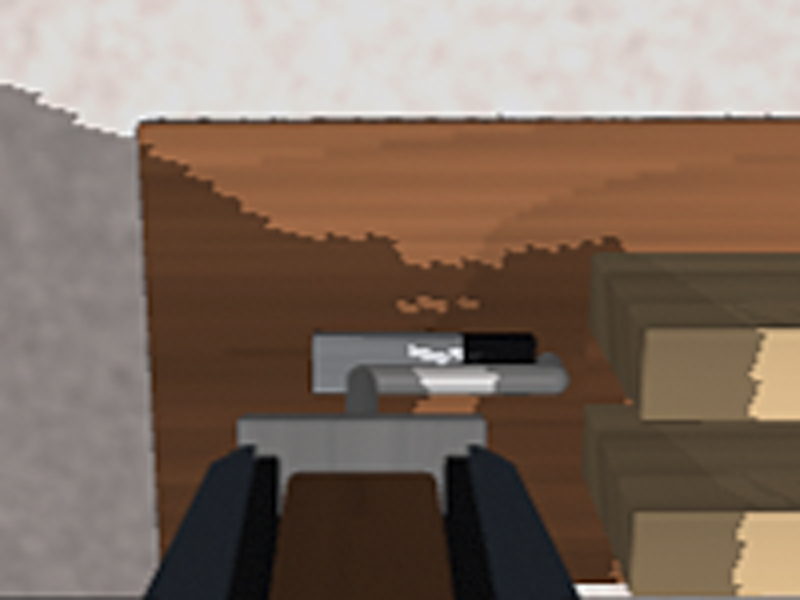

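The stick lies flat, with its black-cap end at (536,345) in the zoom. That is about 11 mm clear of the mouth. Unloading, backing off the stick and lifting.

drive_tool:
  series:
    - [[10,0,0,-0.3,0],[10,1,0,-0.5,0],[10,2,0,-0.8,0],[10,2,0,-5,0],[10,2,0,-15,0],[10,2,0,-40,0],[10,2,0,-80,0],[10,2,0,-125,0],[10,2,0,-125,0],[10,2,0,-125,0]]

```text
clock: 22.85
position: [0.4408, -0.1636, 0.2289]
tcp_rot: [[0.966, 0.257, -0.002], [0.257, -0.966, -0.001], [-0.002, 0.0, -1.0]]
contact_force: [0.1, -1.1, -1.5]
width: 0.0217
```

```bash
python3 look.py w14; python3 -c "
from h import *
rows([.4897,.2144,.2272],np.radians(-11.18))"
```

```text
22.85 [ 0.44075089 -0.16356469  0.22893257] [ 0.06789835 -1.07132171 -1.54266198] [ 0.00885669 -0.11245885 -0.01335299]
shank in divider x -103.58 y 0.59, tip x -65.58 z above base 125.73 yaw 14.92
yaw0 14.92 deg; row shift mm [ 145.21 -352.18    0.38] twist 0.4555
```

View pics/w14.png

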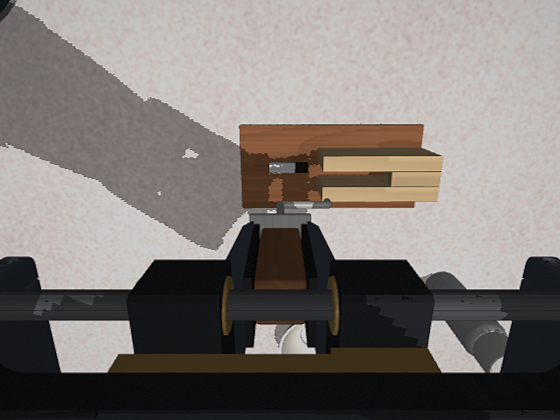

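The stick lies at (290,168), in front of the mouth at column 320. Back to the stand.

drive_tool:
  series:
    - [[10,145,-352,0,0.456],[10,145,-352,0,0.456],[10,145,-352,0,0.456],[10,145,-352,0,0.456],[10,145,-352,0,0.456],[10,145,-352,0,0.456],[10,145,-352,0,0.456],[10,145,-352,0,0.456],[10,145,-352,0,0.456],[10,145,-352,0,0.456]]

```text
clock: 23.9
position: [0.4885, 0.2147, 0.2259]
tcp_rot: [[0.981, -0.192, -0.007], [-0.192, -0.981, -0.001], [-0.007, 0.002, -1.0]]
contact_force: [-0.3, -0.2, 0.1]
width: 0.0217
```

drive_tool:
  series:
    - [[10,0,0,0,0],[10,0,0,0,0]]

```text
clock: 24.1
position: [0.488, 0.2134, 0.2252]
tcp_rot: [[0.981, -0.193, -0.008], [-0.193, -0.981, -0.001], [-0.008, 0.003, -1.0]]
contact_force: [-0.4, -0.1, -0.5]
width: 0.0221
```

```bash
python3 look.py w15; python3 -c "
from h import *
rows([.4897,.2144,.1272],np.radians(-11.18))
im=optics.capture('top');cv2.imwrite('pics/t15z.png',cv2.resize(im[160:250,180:360,::-1],None,fx=4,fy=4,interpolation=cv2.INTER_CUBIC))"
```

```text
24.1 [0.48803639 0.21343881 0.22521102] [-0.37380994 -0.10110301 -0.54522682] [-0.04417548 -0.03858025  0.03408542]
shank in divider x 39.06 y 352.76, tip x 77.06 z above base 122.01 yaw -11.15
yaw0 -11.16 deg; row shift mm [ 1.96 -1.41 98.31] twist 0.0004
```

View pics/w15.png

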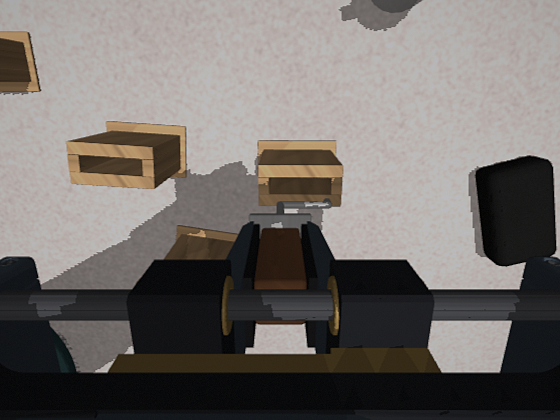

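View pics/t15z.png

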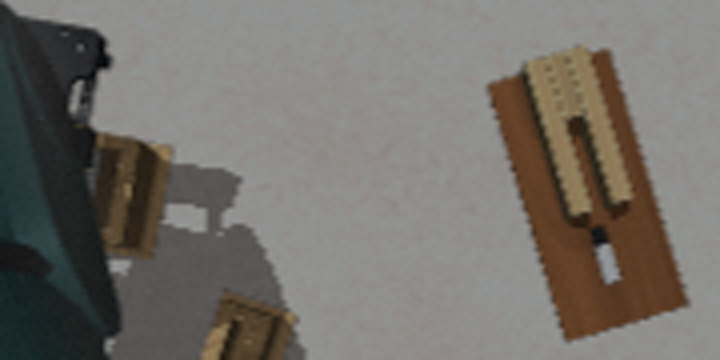

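drive_tool:
  series:
    - [[10,2,-1.4,0,0],[10,2,-1.4,0,0],[10,2,-1.4,12,0],[10,2,-1.4,24,0],[10,2,-1.4,30,0],[10,2,-1.4,30,0]]

```text
clock: 24.8
position: [0.4897, 0.2143, 0.1942]
tcp_rot: [[0.981, -0.194, -0.009], [-0.194, -0.981, -0.002], [-0.009, 0.004, -1.0]]
contact_force: [0.1, -0.2, -1.0]
width: 0.0219
```

```bash
python3 look.py w16; python3 -c "
from h import *
rows([.4897,.2144,.1072],np.radians(-11.18))"
```

```text
24.8 [0.489696   0.21432381 0.19423967] [ 0.08260893 -0.24960441 -1.02159996] [-0.05307433 -0.08941375  0.00863901]
shank in divider x 40.89 y 353.19, tip x 78.89 z above base 91.04 yaw -11.16
yaw0 -11.15 deg; row shift mm [ 0.37 -0.1  87.78] twist 0.0005
```

View pics/w16z.png

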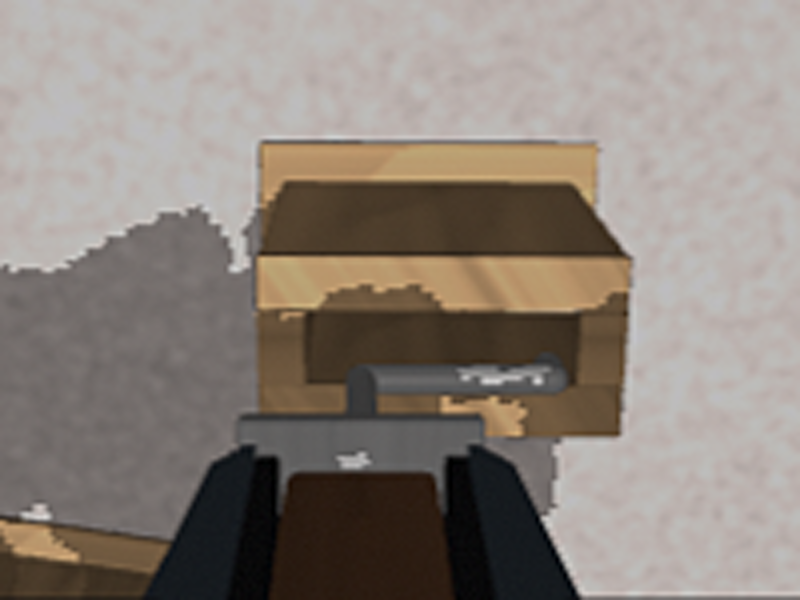

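```bash
python3 - <<'E'
from h import *
import pickle
s=pickle.load(open("w16.pkl","rb"));a=np.radians(-11.2);D=np.array([.5052,.2111]);u=np.array([np.cos(a),np.sin(a)]);v=np.array([-u[1],u[0]])
def g(q,z):
    X=at("wrist",np.array([110+(q[1]+.5)/4-.5,190+(q[0]+.5)/4-.5]),z,s);d=(X[:2]-D)*1000;return np.round([d@u,d@v],2)
tz=s["position"][2]-.0862
for q,z in[((400,380),tz),((550,378),tz),((568,378),tz),((303,312),.09),((580,314),.09),((305,384),.09),((577,386),.09),((258,256),.09),((631,258),.09),((620,436),.09),((258,415),.09)]:print(q,g(q,z))
E
```

```text
(400, 380) [-8.26 -1.09]
(550, 378) [21.4  -0.59]
(568, 378) [24.96 -0.58]
(303, 312) [-28.27   7.77]
(580, 314) [29.54  7.47]
(305, 384) [-28.05  -8.11]
(577, 386) [29.65 -8.4 ]
(258, 256) [-37.4   19.75]
(631, 258) [39.47 19.47]
(620, 436) [ 39.39 -19.7 ]
(258, 415) [-38.2  -15.14]
```

drive_tool:
  series:
    - [[10,-0.5,0.3,8,0],[10,-0.5,0.3,20,0],[10,-0.5,0.3,35,0],[10,-0.5,0.3,50,0],[10,-0.5,0.3,65,0],[10,-0.5,0.3,76,0],[10,-0.5,0.3,84,0],[10,-0.5,0.3,85.5,0],[10,-0.5,0.3,85.5,0],[10,-0.5,0.3,85.5,0]]

```text
clock: 25.85
position: [0.4892, 0.2143, 0.11]
tcp_rot: [[0.981, -0.193, -0.008], [-0.194, -0.981, -0.001], [-0.007, 0.003, -1.0]]
contact_force: [-0.0, -0.1, -1.2]
width: 0.0217
```

drive_tool:
  series:
    - [[10,0,0,0.5,0],[10,0,0,1,0],[10,0,0,1,0]]

```text
clock: 26.15
position: [0.4893, 0.2144, 0.1092]
tcp_rot: [[0.981, -0.194, -0.007], [-0.194, -0.981, -0.001], [-0.007, 0.002, -1.0]]
contact_force: [-0.6, 0.2, -0.7]
width: 0.0218
```

drive_tool:
  series:
    - [[10,0,0,0.5,0],[10,0,0,1,0],[10,0,0,1,0]]

```text
clock: 26.45
position: [0.4892, 0.2143, 0.1081]
tcp_rot: [[0.981, -0.194, -0.007], [-0.194, -0.981, -0.001], [-0.007, 0.003, -1.0]]
contact_force: [0.5, 0.0, -0.4]
width: 0.0216
```

drive_tool:
  series:
    - [[10,0,0,0.3,0],[10,0,0,0.6,0],[10,0,0,0.6,0]]

```text
clock: 26.75
position: [0.4892, 0.2143, 0.1075]
tcp_rot: [[0.981, -0.193, -0.008], [-0.193, -0.981, -0.001], [-0.007, 0.003, -1.0]]
contact_force: [0.5, -0.9, -0.5]
width: 0.0221
```

drive_tool:
  series:
    - [[10,0,0,0.3,0],[10,0,0,0.4,0],[10,0,0,0.4,0]]

```text
clock: 27.05
position: [0.4892, 0.2143, 0.1072]
tcp_rot: [[0.981, -0.194, -0.008], [-0.194, -0.981, -0.001], [-0.007, 0.003, -1.0]]
contact_force: [-2.6, -0.5, 4.0]
width: 0.0219
```

The guard bears on the stand at z 0.1072, the same as at the start. Releasing.

drive_tool:
  series:
    - [[70,0,0,0,0],[70,0,0,0,0],[70,0,0,0,0],[70,0,0,0,0],[70,0,0,0,0],[70,0,0,0,0],[70,0,0,0,0],[70,0,0,0,0]]

```text
clock: 27.85
position: [0.4892, 0.2143, 0.1072]
tcp_rot: [[0.981, -0.193, -0.008], [-0.194, -0.981, -0.001], [-0.007, 0.003, -1.0]]
contact_force: [-0.4, -0.3, 0.4]
width: 0.07
```

drive_tool:
  series:
    - [[70,0,0,-10,0],[70,0,0,-25,0],[70,0,0,-50,0],[70,0,0,-85,0],[70,0,0,-120,0],[70,0,0,-160,0],[70,0,0,-160,0],[70,0,0,-160,0]]

```text
clock: 28.65
position: [0.4909, 0.2147, 0.2691]
tcp_rot: [[0.981, -0.193, -0.005], [-0.193, -0.981, -0.0], [-0.005, 0.001, -1.0]]
contact_force: [-0.2, -0.3, 0.0]
width: 0.0698
```

```bash
python3 look.py w17; python3 -c "
from h import *
im=optics.capture('scene');cv2.imwrite('pics/s17.png',im[:,:,::-1])
rows([.46,-.12,.27],.26)"
```

```text
28.65 [0.49086717 0.21467273 0.26912003] [-0.22561154 -0.28366718  0.03499923] [-0.00278605 -0.06467715  0.01408307]
shank in divider x 42.11 y 353.22, tip x 80.11 z above base 165.92 yaw -11.16
yaw0 -11.16 deg; row shift mm [ 35.29 333.82  -2.36] twist -0.4547
```

View pics/w17.png

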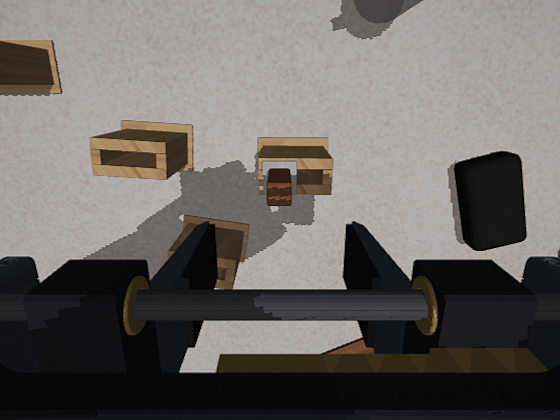

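View pics/s17.png

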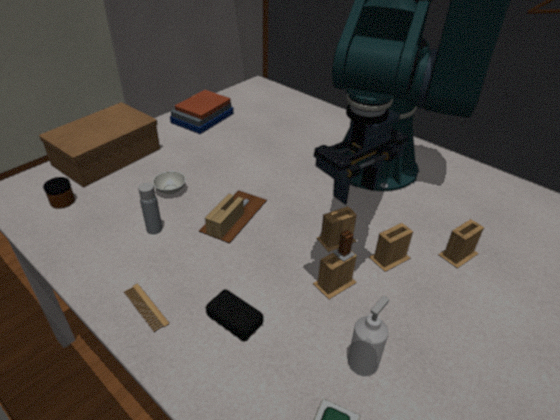

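The pick stands upright in its stand at (279,187) and the toiletries are unmoved. One last check of the stick's clearance, from the picture taken after the lift.

```bash
python3 -c "
import cv2
a=cv2.imread('pics/w14.png');cv2.imwrite('pics/w14zz.png',cv2.resize(a[115:215,230:360],None,fx=6,fy=6,interpolation=cv2.INTER_CUBIC))"
```

```text
(no output)
```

View pics/w14zz.png

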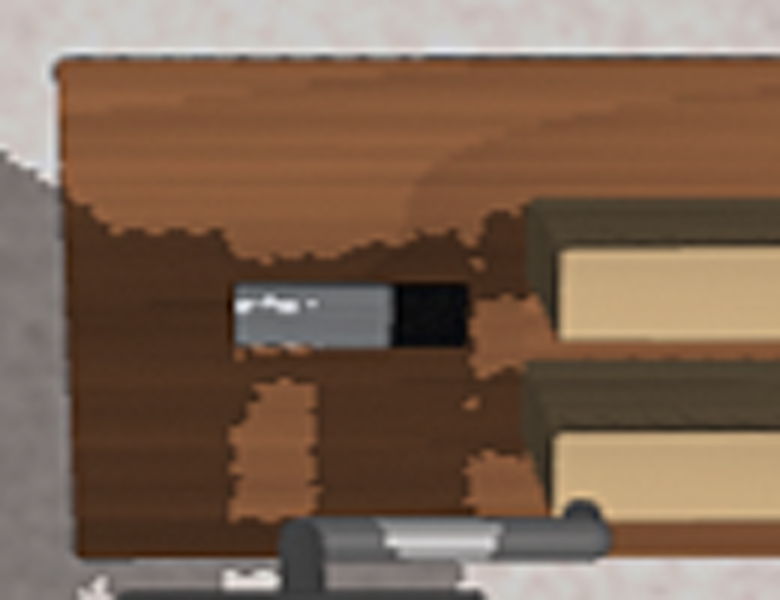

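```bash
python3 -c "
from rig import bot
print(bot.finish_job());print(bot.sense()['clock'])"
```

```text
the job is handed in; nothing more can be done
None
the job is handed in; nothing more can be done
```

The memory stick is out of the gap and the pick is back upright in its stand. I handed the job in at about 29 s of the 64 s allowed; no verdict was reported.

- **Dragging:** I slid the hook under the cross-piece and felt the strip about 2.3 mm up. I then dragged the stick out at roughly 2 to 5 N of downward press. Forces were only read at the end of each move, so I have no readings in between.
- **Stick:** in the picture taken after lifting the pick away, the stick lies flat on the baseboard, in line with the gap. Its back end is about 10.5 mm in front of the mouth.
- **Pick:** the guard seated at the same height as at the start, and the fingers opened to 70 mm. The arm was lifted about 16 cm clear and reads no contact force.
- **Toiletries:** they look unmoved in the last scene picture.
- **Small disagreements:** camera and arm readings differed by 1 to 2 mm on where the pick sat sideways in the gripper. The tool also tilted by about 0.5° on the way back. Both were well inside the stand's play, and no check failed.

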